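# Unscrew the roll stand's cap, open its keeper and lay the empty core on the ribbed tray

## Task

The empty film core in the blue-green roll stand has to come out: unscrew the ribbed cap from its post, regripping as often as it needs, until it lifts free without being forced, and stand it open side down on the bare bench; then swing the keeper right up by its red lever and leave it open. Lay the core gently in the middle groove of the ribbed tray, between the two spare cores, without dropping it or letting it roll. Leave the spare cores and everything else on the bench where they are.

Things in the scene. Friction and masses are not known exactly. Their poses are not given: they have to be found in the camera images.
- roll_stand: Fixed blue-green roll stand. Origin: centre of its base plate's underside (176 x 164 x 12 mm), z up. In its frame, mm: the core lies along y at x -6, z 62 in two 16 mm thick vee saddles at y -56 and 56 (x -36 to 24, up to z 61), free between them. At y -56 the keeper bar (24 wide, z 84 to 92) crosses over the core from its hinge at x -62, z 88 (cheeks to z 97) to the screw post at x 56, y -56.
- post_top (a point): Top centre of the steel screw post, 117 mm above the bench (the cap must rise 22 mm from its seat to clear it). Right-hand double thread, 29 mm over the crests, lead 15 mm a turn. The keeper's fork, 49 mm wide, straddles the post under the cap and ends 18 mm beyond its axis.
- screw_cap: Black ribbed cap, yellow top, 52 mm across, 44 high, about 70 g. Origin: centre of its open underside, z up. Starts screwed down, underside 95 mm above the bench; a rubber washer makes the first 0.1 turn stiff (under 1 N m). Turned counter-clockwise it rises 15 mm a turn, is off the thread after 0.65 turn (more does no harm) and stays where it is left between twists. Grip its solid upper 20 mm.
- keeper (a joint): Hinge angle of the keeper, rad: 0 shut over the core (held so by the cap), 1.45 fully up at its stop; open enough beyond 1.15. Friction holds it wherever it is left. It takes 2 to 5 N at the lever to move. The hinge axis runs along the stand's y; the bar is 136 mm long from hinge to fork end, which stands about 222 mm above the bench when open.
- lever_tip (a point): Tip of the keeper's lever, 82 mm from the hinge axis: a steel stem with a red grip 17 mm thick over its last 36 mm. Upright while the keeper is shut (tip 170 mm above the bench, over stand x -62, y -56). Pushing it towards the stand's -x and then down swings the keeper up; at 1.45 rad it points nearly level to -x, 98 mm above the bench.
- film_core: The empty card core in the roll stand: brown cylinder, 38 mm across, 150 mm long, black plugs in its ends, about 90 g. Origin: its centre; y along its axis. In the stand it lies along the stand's y, its axis 62 mm above the bench.
- core_tray: Fixed grey-blue tray with a ribbed floor. Origin: centre of its underside; 206 mm along x, 186 along y, z up. Six round ribs along y, 36 mm apart (x -90, -54, -18, 18, 54, 90), 14 mm thick, tops 17 mm above the bench. Rims: 18 mm high at the x ends, 22 mm high at the y ends with 174 mm free between. A core lies along y across two neighbouring ribs.
- groove (a point): Where the centre of a core lies when it rests in the middle groove: over the tray's centre, 28.8 mm above the bench, on the ribs at x -18 and 18. Axes as the tray's.
- spare_core_1: Spare core like film_core (38 mm across, 150 mm long), loose on the tray, 72 mm from the middle groove on the tray's -x side: 34 mm free between it and a core in the middle groove.
- spare_core_2: Spare core like film_core, loose on the tray, 72 mm from the middle groove on the tray's +x side.
- pen_pot_1: Bystander: yellow pot of pens, 88 x 78 mm, 152 mm high. Origin: centre of its underside.
- glue_jar: Bystander: white glue jar with a blue cap, 58 mm across, 92 mm high. Origin: centre of its underside.
- rubber_stamp: Bystander: wooden hand stamp with a dark red handle, 28 x 60 mm, 76 mm high. Origin: centre of its underside. Between it and the robot stands fixed equipment to keep the arm off: the blue bag sealer, at x 0.23 to 0.33 m, y -0.27 to 0.15 m, 70 mm high, its raised arm climbing along y from 80 mm at y -0.25 to 278 mm at y 0.15.
- stapler: Bystander: green and black stapler, 36 x 150 mm (long along its y), 42 mm high. Origin: centre of its underside.
- wood_block: Bystander: brown wooden block, 60 x 90 mm, 40 mm high. Origin: centre of its underside.
- tape_2: Bystander: narrow roll of light tape lying flat, 100 mm across, 25 mm high. Origin: centre of its underside.
- tape_1: Bystander: roll of brown packing tape lying flat, 92 mm across, 48 mm high. Origin: centre of its underside.
Mind the look-alikes: they are no part of the job. Several things have the shape of the screw_cap; the one meant has the colours described above.

How it is judged:
On the way, in this order (a step that is already met when the one before it is completed fails the run):
1. the cap has been unscrewed and lifted clear of the post (z of screw_cap in the frame of post_top above 0.004 m), for 0.1 s.
2. the cap stands released on the bench, open side down (height (world z) of screw_cap below 0.004 m and angle between screw_cap's own z axis and vertical below 0.08 rad and linear speed of screw_cap below 0.02 m/s and contact force between screw_cap and the fingers below 0.1 N), for 0.2 s.
3. the keeper has been swung right up (value of joint keeper above 1.15 rad), for 0.2 s.
4. the core lies released and still in the tray's middle groove (x of film_core in the frame of groove between -0.006 and 0.006 m and y of film_core in the frame of groove between -0.014 and 0.014 m and z of film_core in the frame of groove between -0.004 and 0.004 m and angle between the y axis of film_core and the y axis of core_tray, either way round below 0.06 rad and linear speed of film_core below 0.02 m/s and angular speed of film_core below 0.3 rad/s and contact force between film_core and the fingers below 0.1 N), for 0.3 s.
At the end, for the whole second after the job is handed in: The cap stands released and still on the bench, open side down (within 4 mm, 0.08 rad); the keeper is open beyond 1.15 rad; the core lies released and still in the middle groove (within 6 mm across, 14 mm along, 4 mm in height, 0.06 rad) (all of step 2 and all of step 4 and value of joint keeper above 1.15 rad); the robot touches nothing.
It fails at once if the cap is wrenched: more than 90 N between it and the stand (contact force between screw_cap and roll_stand above 90 N).
It fails at once if the cap is dropped (it falls free of the fingers faster than 0.5 m/s) (contact force between screw_cap and the fingers below 0.05 N and linear speed of screw_cap above 0.5 m/s).
It fails at once if the core is dropped or set rolling (it moves free of the fingers faster than 0.45 m/s) (contact force between film_core and the fingers below 0.05 N and linear speed of film_core above 0.45 m/s).
It fails at once if a spare core is moved more than 10 mm (distance of any of spare_core_1, spare_core_2 from where it was at the start of the episode above 0.01 m).
It fails at once if a bystander is moved more than 20 mm (distance of any of pen_pot_1, glue_jar, rubber_stamp, stapler, wood_block, tape_1, tape_2 from where it was at the start of the episode above 0.02 m).
It also fails if it takes over 72 s, if anything falls off the work surface, if the arm or the gripper's body presses on something with over 40 N, if the wrist force passes 120 N, or if a joint passes its speed limit or range.

## Robot

A 6-joint arm with a two-finger parallel gripper is mounted at the origin on the work surface; the furniture and walls round the work are solid. World frame = base frame: x ahead of the robot, y to its left, z up, the work surface at z = 0. Lengths are in m, angles in rad, forces in N, time in s.
With the tool pointing down it reaches from about 0.375 to 0.975 m from the base axis. Payload 3.8 kg.
Tool frame: the origin (TCP) lies where the fingers leave the gripper's body, on its centre line; the fingertips stand 73 mm ahead of it and the grasp point (between the pads) lies 54 mm ahead of it (nose_length is the distance from the TCP to the fingertips, in m); z points along the fingers, y is the line along which they close (so a half turn about z gives the same grasp; the last joint's range is limited). The gripper opens to 85 mm and grips with 20 to 120 N. Pads are 22 mm wide; open, the fingers measure 114 mm over their backs; the gripper's body (76 mm by 85 mm) begins 54 mm behind the grasp point. The pads swing forward as they close: fully open they stand 13 mm farther back than shut.
Start: joints at [1.304, 0.264, 1.604, -0, 1.274, -0.037], TCP at [0.154, 0.657, 0.304] pointing down, gripper open.
Joint ranges: [-2.63, 2.63], [-0.94, 2.18], [0.31, 2.57], [-1.31, 4.45], [0, 2.66], [-2.55, 2.55]. Speed limits (rad/s): [2.57, 2.57, 3.14, 3.14, 3.14, 3.14].

## Interface

Orientations are given as a rotation vector (axis times angle).
In Python, from workcell import read_state, read_camera, calibration, finish_job, look_for, cut_out, tip_of, nose_length gives the robot as it stands.
- The arm moves only by the tool step_arm, never from a script. Its argument "targets" is a list of rows, each a list of 3 entries, a list of its own where there are three numbers: the turn, a rotation vector about the tool's x, y, z in rad, then the shift along the tool's x, y, z in mm, then the finger opening in mm, from 0 to 85.4. In form: [[[ax, ay, az], [x, y, z], grip], ...]. A call has 1 to 5 rows; each row shifts and turns the commanded pose from where the row before left it, along the tool's axes as they then stand; what a row does not reach is not made up. A row lasts 1/12 s, in which the tool goes at most 41.7 mm and 7.16 degrees, less where a joint would pass 70% of its speed; a pose out of reach is approached as far as the arm can. A call with a gripper value outside its range is refused whole. The fingers move at their own pace and stop on an object; "grip_force" is the grip in N (left out, the last holds). Time passes only in rows, so rows that do not move let the fingers close. It gives the time, the measured TCP pose, the force, the opening and the grip force at its end, in the units of the state.
- read_state(): the state, without advancing time (a new reading comes with each control period).
- read_camera(name): name is "scene" or "top"; returns the picture (384x512x3 uint8, red, green, blue); there is no depth.
- calibration(name): a dict with "camera_matrix" (3x3 intrinsics, pixels), "R" (3x3) and "t" (3): a world point X has camera coordinates R X + t. Camera axes: x right, y down, z forward; pixel columns grow to the right and rows downward; lengths in m; the calibration is good to about 2 mm. A picture is of the moment at which its call begins. calibration takes no time and is no camera call.
- finish_job(): hands the job in; it is judged then, once.
Trained networks look in the newest picture that a camera, given by its name, has taken for a name from the list of things; names that differ only in an ending like _2 or _b are one class to them, and where a whole thing is asked for, a point or a joint stands for the part that bears it (a point fixed in the world has none). Each returns a list of dicts, best first, with "score" (0 to 1); they miss things now and then, are a little off and sometimes report something else, mostly with a low value. They report only what shows in the picture. A call takes as long as a camera call. They do not tell look-alikes from the thing itself.
- look_for(camera, query): "extent" ([left, top, right, bottom] in pixels, round what is visible of it).
- cut_out(camera, query): "region" (384x512 bool, what is visible of it) and "extent" ([left, top, right, bottom] in pixels, round what is visible of it).
- tip_of(camera, query): "at" ([row, column] in pixels: a listed point, or the origin of a listed thing).
The state is a dict: "time": time; "q": joint angles; "joint_vel": joint speeds; "joint_torque": joint torques, N m; "tool_pos": TCP position; "tcp_rot": TCP orientation; "wrist_force": force on the tool from outside, world axes, zero at the start; "torque": the same for the moment, N m; "width": opening from 0.0 (shut) to 1.0 (fully open); "grip_force": force on a finger pad.
Only numpy, scipy, OpenCV 4.12 (cv2) and the standard library are available. Lean on these libraries where they do the work, as an engineer would, in place of code of your own. Each camera call takes 0.05 s, during which the arm holds its last target. There are 200 camera calls.

## Working session

There is one attempt and no reset: what is moved stays moved. The work goes in short steps, Python scripts to look and compute and a tool call to move; the robot and the scene stay as the last step left them, time stands still between calls to the robot, and variables do not carry over. Pictures are saved under pics/ and viewed, at most 10 in all, crops included, and the job is handed in when it is done.

Besides the shell and the picture viewer there is one more tool, called after ">>>" by a JSON object that holds its "fn" and its "kwargs", one argument or row to a line. step_arm: Moves the arm, as the interface text tells. Its arguments: {"type":"object","properties":{"targets":{"type":"array","items":{"type":"array"}},"grip_force":{"type":"number"}},"required":["targets"]}

```bash
mkdir -p pics
cat > h.py <<'E'
import numpy as np, cv2
from workcell import *
def save(img,name,box=None,size=None):
    if box: l,t,r,b=box; img=img[t:b,l:r]
    if size: img=cv2.resize(img,size,interpolation=cv2.INTER_CUBIC)
    cv2.imwrite('pics/'+name,img[:,:,::-1])
def ray(cam,u,v):
    c=calibration(cam);K=np.array(c['camera_matrix']);R=np.array(c['R']);t=np.array(c['t'])
    return -R.T@t, R.T@np.linalg.solve(K,[u,v,1.])
def atz(cam,u,v,z):
    o,d=ray(cam,u,v); return o+d*(z-o[2])/d[2]
def proj(cam,X):
    c=calibration(cam);K=np.array(c['camera_matrix']);p=(np.atleast_2d(X)@np.array(c['R']).T+np.array(c['t']))@K.T
    return p[:,:2]/p[:,2:]
E
python3 - <<'E'
from h import *
a=read_camera('scene');b=read_camera('top')
cv2.imwrite('pics/both.png',np.vstack([a,b])[:,:,::-1]) 
save(a,'s0.png',size=(800,600));save(b,'t0.png',size=(800,600))
for cam in('scene','top'):
    print(cam,np.round(ray(cam,256,192),3).tolist())
    for q in['roll_stand','screw_cap','film_core','core_tray','keeper']:
        print(q,[(np.round(d['extent']).tolist(),round(d['score'],2)) for d in look_for(cam,q)])
    for q in['post_top','lever_tip','screw_cap','film_core','groove','roll_stand','core_tray']:
        print('tip',q,[(np.round(d['at'],1).tolist(),round(d['score'],2)) for d in tip_of(cam,q)])
print(read_state())
E
```

```text
scene [[-0.618, -0.547, 1.19], [0.676, 0.369, -0.639]]
roll_stand [([172.0, 172.0, 235.0, 227.0], 0.8)]
screw_cap [([238.0, 199.0, 257.0, 216.0], 0.73), ([181.0, 168.0, 186.0, 187.0], 0.49), ([203.0, 188.0, 218.0, 199.0], 0.46)]
film_core [([192.0, 176.0, 219.0, 207.0], 0.64)]
core_tray [([273.0, 209.0, 344.0, 266.0], 0.76)]
keeper [([176.0, 170.0, 192.0, 198.0], 0.69)]
tip post_top [([194.2, 211.2], 0.82), ([229.4, 311.2], 0.36), ([189.8, 208.0], 0.35)]
tip lever_tip [([173.1, 175.5], 0.62), ([235.5, 238.8], 0.26)]
tip screw_cap [([215.6, 246.5], 0.77), ([183.2, 184.7], 0.7), ([198.9, 210.4], 0.64), ([206.7, 204.4], 0.43)]
tip film_core []
tip groove [([229.9, 309.9], 0.93)]
tip roll_stand [([202.6, 205.1], 0.89)]
tip core_tray [([233.3, 308.9], 0.57), ([255.5, 359.0], 0.23)]
top [[0.409, 0.033, 1.386], [0.095, 0.004, -0.996]]
roll_stand [([172.0, 180.0, 221.0, 225.0], 0.95), ([282.0, 208.0, 317.0, 226.0], 0.29)]
screw_cap [([154.0, 176.0, 169.0, 191.0], 0.72), ([229.0, 194.0, 245.0, 200.0], 0.48), ([204.0, 209.0, 219.0, 222.0], 0.46)]
film_core [([190.0, 182.0, 199.0, 222.0], 0.76)
[... 507 characters left out ...]
y [([201.1, 299.4], 0.81)]
{'time': 1.3, 'q': array([ 1.30409650e+00,  2.63912116e-01,  1.60399682e+00,  1.68074715e-05,
        1.27373023e+00, -3.68809923e-02]), 'joint_vel': array([-0.00038015,  0.00034395,  0.00026899, -0.00071053,  0.000139  ,
       -0.00146937]), 'joint_torque': array([ 7.50661529e-04, -5.15079010e+01, -3.67709076e+01, -1.27474423e-04,
        1.53338984e-03,  2.92161576e-05]), 'tool_pos': array([0.15374792, 0.65724581, 0.30387327]), 'tcp_rot': array([-3.60209702e-01, -3.12085074e+00,  6.83909858e-05]), 'wrist_force': array([ 0.49665911, -0.27356157, -0.42760291]), 'torque': array([-0.00914224, -0.0165407 ,  0.00186381]), 'grip_force': 0.0, 'width': 0.997997102125876}
```

View pics/t0.png

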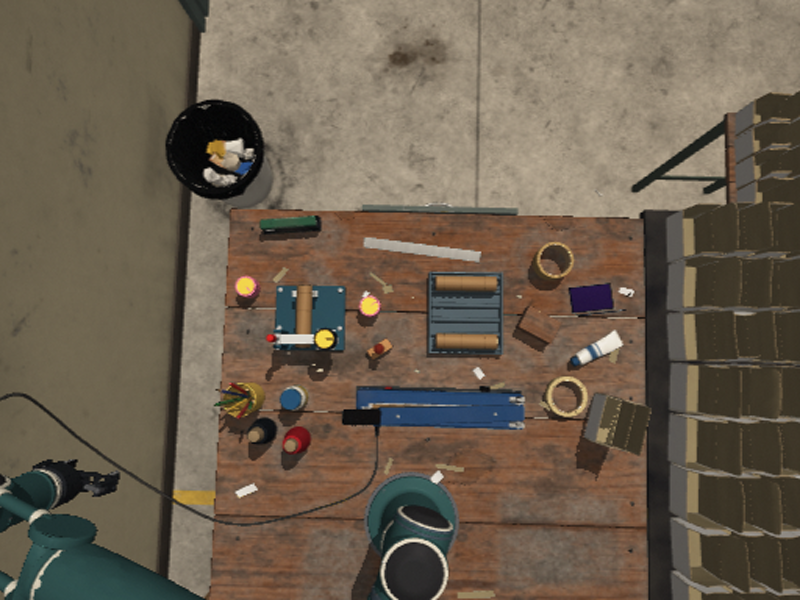

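View pics/s0.png

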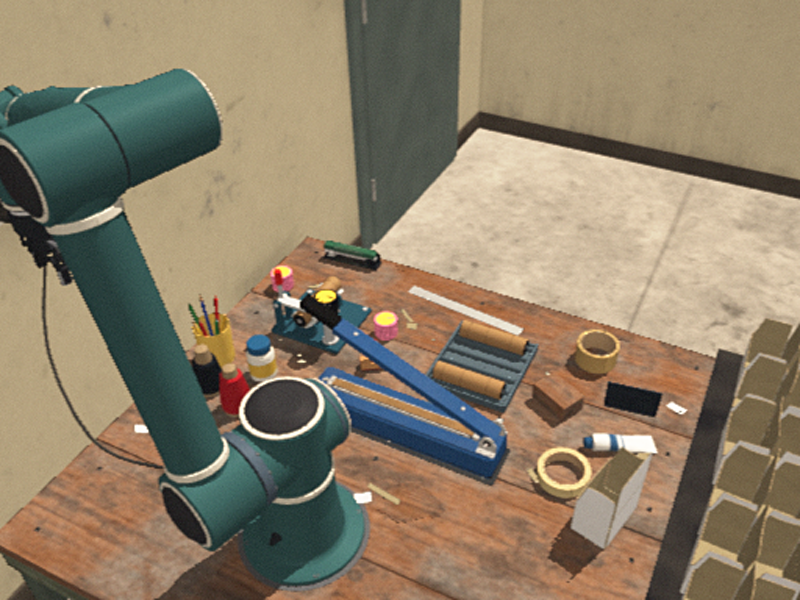

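Top view (800x600): screw cap candidates are pink/yellow at (246,287) and (369,306), black/yellow at (326,339). The black ribbed one sits at the keeper's fork, so that is mine. The red and black bottles at (297,440) and (262,430) are no caps. I'll check it in a crop and fit the poses.

```bash
cat > m.py <<'E'
from h import *
def blob(img,lo,hi,box):
    hsv=cv2.cvtColor(img,cv2.COLOR_RGB2HSV);m=cv2.inRange(hsv,np.array(lo),np.array(hi))
    M=np.zeros_like(m);l,t,r,b=box;M[t:b,l:r]=m[t:b,l:r]
    n,_,st,c=cv2.connectedComponentsWithStats(M)
    return [(st[i].tolist(),np.round(c[i],2)) for i in range(1,n) if st[i][4]>3]
E
python3 - <<'E'
from m import *
a=read_camera('scene');b=read_camera('top')
L=cv2.resize(b[165:240,145:245],(400,300),interpolation=cv2.INTER_CUBIC)
R=cv2.resize(a[155:230,165:265],(400,300),interpolation=cv2.INTER_CUBIC)
L2=cv2.resize(b[165:240,255:355],(400,300),interpolation=cv2.INTER_CUBIC)
R2=cv2.resize(a[200:275,260:360],(400,300),interpolation=cv2.INTER_CUBIC)
save(np.vstack([np.hstack([L,R]),np.hstack([L2,R2])]),'c1.png')
print('yel top',blob(b,(20,120,120),(35,255,255),(195,205,225,230)))
print('yel sc',blob(a,(20,120,120),(35,255,255),(190,175,235,205)))
for nm,im,bx in(('top',b,(165,205,185,230)),('sc',a,(165,160,195,190))):
    print('red',nm,blob(im,(0,150,90),(8,255,255),bx),blob(im,(172,150,90),(180,255,255),bx))
for q,bx in(('film_core',None),('spare_core_1',None),('core_tray',None),('roll_stand',None)):
    for d in cut_out('top',q):
        ys,xs=np.nonzero(d['region']); 
        print(q,round(d['score'],2),d['extent'],len(xs),xs.mean(),ys.mean(),cv2.minAreaRect(np.c_[xs,ys].astype(np.float32)))
E
```

```text
yel top [([201, 211, 13, 12, 112], array([207.12, 216.37]))]
yel sc [([202, 185, 13, 9, 85], array([208.06, 189.13]))]
red top [([170, 214, 7, 5, 23], array([172.65, 215.74]))] []
red sc [([176, 172, 5, 10, 32], array([177.59, 176.84]))] [([175, 178, 2, 4, 4], array([175.75, 179.5 ])), ([180, 178, 2, 4, 6], array([180.33, 179.5 ]))]
film_core 0.53 [189.0, 179.7, 198.8, 213.4] 300 194.15 197.08333333333334 ((194.18051147460938, 197.4872283935547), (9.512393951416016, 31.255008697509766), 2.2906100749969482)
spare_core_1 0.77 [275.6, 175.8, 320.3, 186.7] 368 298.45380434782606 181.05978260869566 ((298.4658508300781, 181.09268188476562), (39.16838073730469, 9.276721000671387), 1.7899105548858643)
spare_core_1 0.6 [282.1, 208.6, 318.4, 225.5] 371 298.0943396226415 217.9757412398922 ((298.4667663574219, 217.96435546875), (39.18360900878906, 9.339277267456055), 1.9749338626861572)
core_tray 0.82 [274.1, 173.0, 319.2, 227.9] 1610 297.9590062111801 200.1080745341615 ((297.5, 200.0), (52.0, 47.0), 90.0)
roll_stand 0.81 [174.1, 183.0, 220.9, 224.7] 1237 197.52869846402587 202.7995149555376 ((196.40692138671875, 203.0370330810547), (48.11491775512695, 40.827964782714844), 1.5074357986450195)
```

View pics/c1.png

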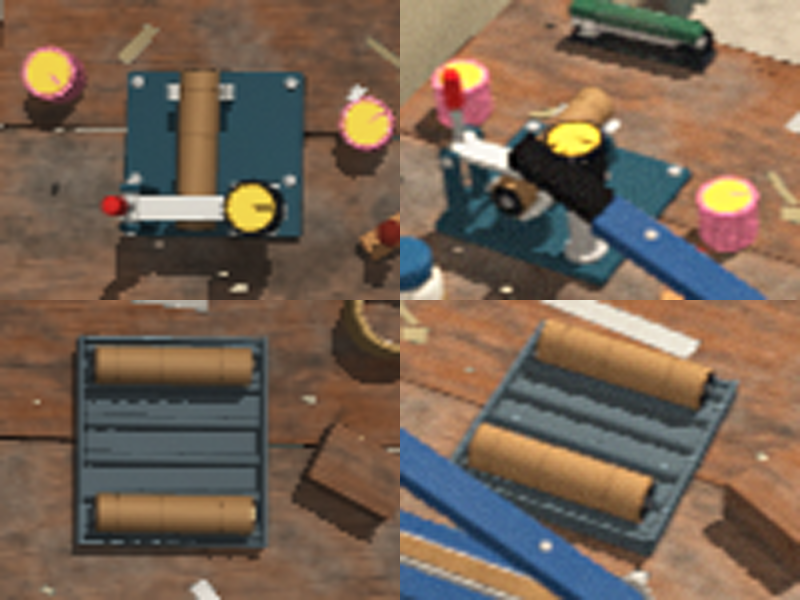

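The crop shows the black-sided cap with the yellow top on the post (top view ≈ (207,216)). The two pink caps are look-alikes. Now the world positions.

Run:
```python
from m import *
P=lambda s,v:print(s,np.round(np.array(v)*1000,1).tolist())
# stereo
def tri(u1,u2):
    A=[];B=[]
    for cam,u in(('top',u1),('scene',u2)):
        o,d=ray(cam,*u);d/=np.linalg.norm(d);M=np.eye(3)-np.outer(d,d);A.append(M);B.append(M@o)
    return np.linalg.lstsq(np.vstack(A),np.hstack(B),rcond=None)[0]
P('cap top z139',atz('top',207.12,216.37,.139));P('cap tri',tri((207.12,216.37),(208.06,189.13)));P('cap sc139',atz('scene',208.06,189.13,.139))
P('lever top z170',atz('top',172.8,215.7,.165));P('lever tri',tri((172.8,215.7),(177.8,176.8)));P('sc z152',atz('scene',177.8,177,.152))
b=read_camera('top')
c=lambda x,y:(145+x/4-.5,165+y/4-.5)
P('plate TL',atz('top',*c(127,72),.012));P('TR',atz('top',*c(303,72),.012));P('BR',atz('top',*c(303,241),.012))
for x,y in((138,82),(290,82),(290,180)):P('bolt',atz('top',*c(x,y),.014))
P('core ends',[atz('top',*c(199,72),.075),atz('top',*c(199,228),.075)])
d=lambda x,y:(255+x/4-.5,165+(y-300)/4-.5)
for x,y in((80,337),(266,337),(268,549),(74,549)):P('tray',atz('top',*d(x,y),.02))
for x,y in((96,362),(253,366),(96,512),(254,517)):P('spare axis',atz('top',*d(x,y),.040))
for u,v in((298.45,181.06),(298.1,217.97)):P('spare c',atz('top',u,v,.042))
P('groove',[atz('top',298.6,201.0,.0288),atz('scene',309.9,229.9,.0288)])
P('stand',[atz('top',197.7,201.9,0),atz('scene',205.1,202.6,0)])
P('posttop',[atz('top',205.5,220.5,.117),atz('scene',211.2,194.2,.117)])
```

```text
cap top z139 [436.3, 210.3, 139.0]
cap tri [436.0, 210.5, 140.3]
cap sc139 [437.1, 211.7, 139.0]
lever top z170 [434.8, 326.5, 165.0]
lever tri [435.1, 329.5, 152.5]
sc z152 [434.7, 329.3, 152.0]
plate TL [569.5, 355.6, 12.0]
TR [574.0, 181.4, 12.0]
BR [407.7, 175.6, 12.0]
bolt [559.6, 343.8, 14.0]
bolt [563.5, 193.7, 14.0]
bolt [466.9, 190.3, 14.0]
core ends [[563.9, 272.8, 75.0], [417.2, 266.8, 75.0]]
tray [613.1, -31.7, 20.0]
tray [617.8, -214.1, 20.0]
tray [410.5, -218.2, 20.0]
tray [405.5, -30.3, 20.0]
spare axis [586.1, -46.7, 40.0]
spare axis [586.1, -198.2, 40.0]
spare axis [441.4, -49.7, 40.0]
spare axis [440.6, -200.8, 40.0]
spare c [583.7, -123.6, 42.0]
spare c [441.5, -124.5, 42.0]
groove [[507.6, -126.9, 28.8], [512.8, -130.2, 28.8]]
stand [[495.6, 269.6, 0.0], [505.4, 280.7, 0.0]]
posttop [[421.7, 218.7, 117.0], [440.8, 203.9, 117.0]]
```

```bash
cat >> h.py <<'E'
from scipy.spatial.transform import Rotation as Ro
def go(p,az=None):
    """tool-frame shift (mm) to TCP target p, done first; then turn about tool z to bring y-axis to azimuth az (deg)"""
    s=read_state();R=Ro.from_rotvec(s['tcp_rot']).as_matrix()
    d=R.T@(np.array(p)-s['tool_pos'])*1000
    a=np.degrees(np.arctan2(R[1,1],R[0,1]))
    print('shift',d.round(1),'az',a.round(1),'tilt',(R[:,2]).round(4),'q',s['q'].round(3),'nose',nose_length() if callable(nose_length) else nose_length)
    if az is not None: print('turn tool z (rad) options',np.round(np.radians([a-az+k for k in(-360,0,360)]),3))
E
python3 - <<'E'
from h import *
go([.4364,.2105,.304]);go([.4364,.2105,.183],-111)
for u,v in((330,256),(240,400),(378,348),(290,225),(246,287)):print(u,v,atz('top',u*.64,v*.64,.03).round(3))
E
```

```text
shift [-3.770e+02 -3.706e+02 -1.000e-01] az 76.8 tilt [-0. -0. -1.] q [ 1.304  0.264  1.604 -0.     1.274 -0.037] nose 0.0726
shift [-377.  -370.6  120.9] az 76.8 tilt [-0. -0. -1.] q [ 1.304  0.264  1.604 -0.     1.274 -0.037] nose 0.0726
turn tool z (rad) options [-3.005  3.278  9.562]
330 256 [0.645 0.218 0.03 ]
240 400 [0.281 0.426 0.03 ]
378 348 [0.418 0.09  0.03 ]
290 225 [0.721 0.321 0.03 ]
246 287 [0.561 0.425 0.03 ]
```

>>> {"fn": "step_arm", "kwargs": {
  "targets": [
    [[0, 0, 0], [-25.1, -24.7, 0], 85],
    [[0, 0, 0], [-25.1, -24.7, 0], 85],
    [[0, 0, 0], [-25.1, -24.7, 0], 85],
    [[0, 0, 0], [-25.1, -24.7, 0], 85],
    [[0, 0, 0], [-25.1, -24.7, 0], 85]
  ],
  "grip_force": 70
}}

```text
time: 2.07
tool_pos: [0.2483, 0.507, 0.3039]
tcp_rot: [0.359, 3.121, 0.0]
wrist_force: [0.8, -0.7, -0.1]
width: 0.996
grip_force: 0.0
```

>>> {"fn": "step_arm", "kwargs": {
  "targets": [
    [[0, 0, 0], [-25.1, -24.7, 0], 85],
    [[0, 0, 0], [-25.1, -24.7, 0], 85],
    [[0, 0, 0], [-25.1, -24.7, 0], 85],
    [[0, 0, 0], [-25.1, -24.7, 0], 85],
    [[0, 0, 0], [-25.1, -24.7, 0], 85]
  ]
}}

```text
time: 2.48
tool_pos: [0.3425, 0.3581, 0.3042]
tcp_rot: [0.36, 3.12, 0.001]
wrist_force: [1.1, 0.5, 0.2]
width: 0.997
grip_force: 0.0
```

>>> {"fn": "step_arm", "kwargs": {
  "targets": [
    [[0, 0, 0], [-25.1, -24.7, 0], 85],
    [[0, 0, 0], [-25.1, -24.7, 0], 85],
    [[0, 0, 0], [-25.1, -24.7, 0], 85],
    [[0, 0, 0], [-25.1, -24.7, 0], 85],
    [[0, 0, 0], [-25.1, -24.7, 0], 85]
  ]
}}

```text
time: 2.9
tool_pos: [0.4366, 0.2091, 0.3043]
tcp_rot: [0.36, 3.12, 0.001]
wrist_force: [0.2, 0.0, -0.1]
width: 0.993
grip_force: 0.0
```

>>> {"fn": "step_arm", "kwargs": {
  "targets": [
    [[0, 0, 0.12], [0, 0, 0], 85],
    [[0, 0, 0.12], [0, 0, 0], 85],
    [[0, 0, 0.12], [0, 0, 0], 85],
    [[0, 0, 0.12], [0, 0, 0], 85],
    [[0, 0, 0.12], [0, 0, 0], 85]
  ]
}}

```text
time: 3.32
tool_pos: [0.4361, 0.2104, 0.3041]
tcp_rot: [1.276, 2.871, 0.0]
wrist_force: [-0.6, -0.8, -0.8]
width: 0.998
grip_force: 0.0
```

>>> {"fn": "step_arm", "kwargs": {
  "targets": [
    [[0, 0, 0.12], [0, 0, 0], 85],
    [[0, 0, 0.12], [0, 0, 0], 85],
    [[0, 0, 0.12], [0, 0, 0], 85],
    [[0, 0, 0.12], [0, 0, 0], 85],
    [[0, 0, 0.12], [0, 0, 0], 85]
  ]
}}

```text
time: 3.73
tool_pos: [0.4359, 0.2107, 0.3041]
tcp_rot: [2.066, 2.366, 0.001]
wrist_force: [0.1, -0.4, -0.1]
width: 0.994
grip_force: 0.0
```

>>> {"fn": "step_arm", "kwargs": {
  "targets": [
    [[0, 0, 0.12], [0, 0, 0], 85],
    [[0, 0, 0.12], [0, 0, 0], 85],
    [[0, 0, 0.12], [0, 0, 0], 85],
    [[0, 0, 0.12], [0, 0, 0], 85],
    [[0, 0, 0.12], [0, 0, 0], 85]
  ]
}}

```text
time: 4.15
tool_pos: [0.436, 0.2107, 0.3041]
tcp_rot: [2.673, 1.65, 0.001]
wrist_force: [-0.9, -0.6, -0.5]
width: 0.997
grip_force: 0.0
```

>>> {"fn": "step_arm", "kwargs": {
  "targets": [
    [[0, 0, 0.12], [0, 0, 0], 85],
    [[0, 0, 0.12], [0, 0, 0], 85],
    [[0, 0, 0.12], [0, 0, 0], 85],
    [[0, 0, 0.12], [0, 0, 0], 85],
    [[0, 0, 0.12], [0, 0, 0], 85]
  ]
}}

```text
time: 4.57
tool_pos: [0.4359, 0.2107, 0.304]
tcp_rot: [-3.042, -0.786, -0.0]
wrist_force: [-0.1, -0.3, 0.4]
width: 0.996
grip_force: 0.0
```

>>> {"fn": "step_arm", "kwargs": {
  "targets": [
    [[0, 0, 0.12], [0, 0, 0], 85],
    [[0, 0, 0.12], [0, 0, 0], 85],
    [[0, 0, 0.12], [0, 0, 0], 85],
    [[0, 0, 0.12], [0, 0, 0], 85],
    [[0, 0, 0.12], [0, 0, 0], 85]
  ]
}}

```text
time: 4.98
tool_pos: [0.436, 0.2107, 0.3041]
tcp_rot: [-3.138, 0.148, -0.001]
wrist_force: [0.5, 0.1, -0.5]
width: 0.991
grip_force: 0.0
```

Run:
```python
from h import *
go([.4364,.2105,.183],-111)
b=read_camera('top');a=read_camera('scene')
L=cv2.resize(b[165:240,145:245],(400,300),interpolation=cv2.INTER_CUBIC)
R=cv2.resize(a[110:260,130:330],(400,300),interpolation=cv2.INTER_CUBIC)
save(np.hstack([L,R]),'c2.png')
```

```text
shift [  0.4   0.2 121.1] az -95.4 tilt [ 3.e-04  1.e-04 -1.e+00] q [ 0.399 -0.103  1.999 -0.     1.246  2.064] nose 0.0726
turn tool z (rad) options [-6.011  0.272  6.556]
```

View pics/c2.png

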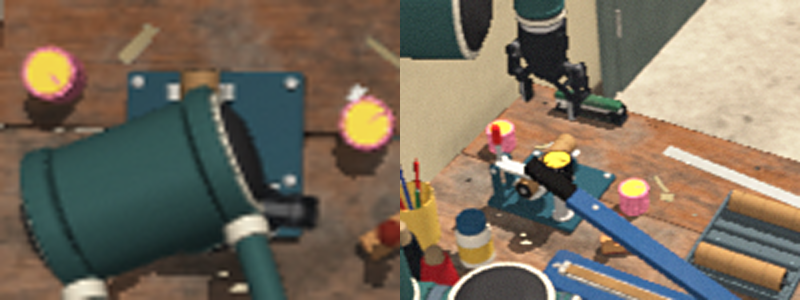

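The scene picture shows the open gripper above the cap, clear of the sealer arm. Now descend.

>>> {"fn": "step_arm", "kwargs": {
  "targets": [
    [[0, 0, 0.12], [0, 0, 0], 85],
    [[0, 0, 0.12], [0, 0, 0], 85],
    [[0, 0, 0.12], [0, 0, 0], 85],
    [[0, 0, 0], [0, 0, 30], 85],
    [[0, 0, 0], [0, 0, 30], 85]
  ]
}}

```text
time: 5.5
tool_pos: [0.4378, 0.2115, 0.2459]
tcp_rot: [-3.06, 0.692, -0.009]
wrist_force: [0.4, 0.1, -0.3]
width: 0.997
grip_force: 0.0
```

>>> {"fn": "step_arm", "kwargs": {
  "targets": [
    [[0, 0, 0], [0, 0, 25], 85],
    [[0, 0, 0], [0, 0, 20], 85],
    [[0, 0, 0], [0, 0, 12], 85],
    [[0, 0, 0], [0, 0, 8], 85],
    [[0, 0, 0], [0, 0, 0], 85]
  ]
}}

```text
time: 5.92
tool_pos: [0.4352, 0.2104, 0.1774]
tcp_rot: [3.062, -0.695, -0.004]
wrist_force: [-0.7, 0.1, 0.7]
width: 0.998
grip_force: 0.0
```

>>> {"fn": "step_arm", "kwargs": {
  "targets": [
    [[0, 0, 0], [0, 0, 0], 65],
    [[0, 0, 0], [0, 0, 0], 58],
    [[0, 0, 0], [0, 0, 0], 54],
    [[0, 0, 0], [0, 0, 0], 50],
    [[0, 0, 0], [0, 0, 0], 46]
  ],
  "grip_force": 30
}}

```text
time: 6.33
tool_pos: [0.437, 0.2111, 0.1806]
tcp_rot: [-3.062, 0.698, -0.004]
wrist_force: [-0.6, -0.2, 5.8]
width: 0.599
grip_force: 30.7
```

>>> {"fn": "step_arm", "kwargs": {
  "targets": [
    [[0, 0, 0], [0, 0, 0], 40],
    [[0, 0, 0], [0, 0, 0], 40],
    [[0, 0, -0.04], [0, 0, -0.1], 40],
    [[0, 0, -0.06], [0, 0, -0.1], 40],
    [[0, 0, -0.08], [0, 0, -0.2], 40]
  ],
  "grip_force": 80
}}

```text
time: 6.75
tool_pos: [0.4375, 0.2114, 0.1813]
tcp_rot: [-3.112, 0.416, -0.006]
wrist_force: [0.7, 0.7, 4.7]
width: 0.591
grip_force: 81.7
```

>>> {"fn": "step_arm", "kwargs": {
  "targets": [
    [[0, 0, -0.08], [0, 0, -0.2], 40],
    [[0, 0, -0.08], [0, 0, -0.2], 40],
    [[0, 0, -0.08], [0, 0, -0.2], 40],
    [[0, 0, -0.08], [0, 0, -0.2], 40],
    [[0, 0, -0.08], [0, 0, -0.2], 40]
  ]
}}

```text
time: 7.17
tool_pos: [0.4374, 0.2114, 0.1821]
tcp_rot: [-3.133, -0.213, -0.006]
wrist_force: [1.0, 0.4, 4.4]
width: 0.591
grip_force: 81.9
```

Run:
```python
from h import *
go([.4364,.2105,.183]);s=read_state();print(s['wrist_force'],s['torque'],s['width']*85.4)
```

```text
shift [-1.1  0.7 -0.9] az -82.2 tilt [ 0.0037  0.0018 -1.    ] q [0.399 0.016 2.125 0.    0.997 1.834] nose 0.0726
[0.99428539 0.42037603 4.4201178 ] [ 0.05756765  0.03441116 -0.15816317] 50.48886481515096
```

>>> {"fn": "step_arm", "kwargs": {
  "targets": [
    [[0, 0, -0.1], [0, 0, -0.25], 40],
    [[0, 0, -0.1], [0, 0, -0.25], 40],
    [[0, 0, -0.1], [0, 0, -0.25], 40],
    [[0, 0, -0.1], [0, 0, -0.25], 40],
    [[0, 0, -0.1], [0, 0, -0.25], 40]
  ]
}}

```text
time: 7.58
tool_pos: [0.4365, 0.211, 0.1822]
tcp_rot: [-2.983, -0.983, -0.003]
wrist_force: [1.5, 1.1, 0.1]
width: 0.585
grip_force: 82.7
```

>>> {"fn": "step_arm", "kwargs": {
  "targets": [
    [[0, 0, -0.1], [0, 0, -0.25], 40],
    [[0, 0, -0.1], [0, 0, -0.25], 40],
    [[0, 0, -0.1], [0, 0, -0.25], 40],
    [[0, 0, -0.1], [0, 0, -0.25], 40],
    [[0, 0, -0.1], [0, 0, -0.25], 40]
  ]
}}

```text
time: 8.0
tool_pos: [0.4365, 0.2111, 0.1834]
tcp_rot: [-2.648, -1.691, -0.003]
wrist_force: [1.3, 1.2, 0.3]
width: 0.586
grip_force: 82.6
```

>>> {"fn": "step_arm", "kwargs": {
  "targets": [
    [[0, 0, -0.1], [0, 0, -0.25], 40],
    [[0, 0, -0.1], [0, 0, -0.25], 40],
    [[0, 0, -0.1], [0, 0, -0.25], 40],
    [[0, 0, -0.1], [0, 0, -0.25], 40],
    [[0, 0, -0.1], [0, 0, -0.25], 40]
  ]
}}

```text
time: 8.42
tool_pos: [0.4365, 0.2112, 0.1846]
tcp_rot: [2.147, 2.293, 0.003]
wrist_force: [-0.1, 1.5, -0.1]
width: 0.584
grip_force: 82.6
```

>>> {"fn": "step_arm", "kwargs": {
  "targets": [
    [[0, 0, -0.1], [0, 0, -0.25], 40],
    [[0, 0, -0.1], [0, 0, -0.25], 40],
    [[0, 0, -0.1], [0, 0, -0.25], 40],
    [[0, 0, -0.1], [0, 0, -0.25], 40],
    [[0, 0, -0.1], [0, 0, -0.25], 40]
  ]
}}

```text
time: 8.83
tool_pos: [0.4362, 0.2111, 0.1858]
tcp_rot: [1.513, 2.753, 0.002]
wrist_force: [1.0, 1.1, 0.4]
width: 0.59
grip_force: 82.6
```

Run:
```python
from h import *
go([.4364,.2105,.183]);s=read_state();print(s['wrist_force'],s['torque'],s['width']*85.4)
```

```text
shift [-0.6 -0.2  2.8] az 32.4 tilt [ 0.0011  0.001  -1.    ] q [ 3.990e-01  1.000e-02  2.123e+00  1.000e-03  1.007e+00 -1.670e-01] nose 0.0726
[1.0054192  1.06746074 0.42750582] [ 0.24809166  0.01895221 -0.00929611] 50.38150601696712
```

>>> {"fn": "step_arm", "kwargs": {
  "targets": [
    [[0, 0, -0.1], [0, 0, -0.25], 40],
    [[0, 0, -0.1], [0, 0, -0.25], 40],
    [[0, 0, -0.1], [0, 0, -0.25], 40],
    [[0, 0, -0.1], [0, 0, -0.25], 40],
    [[0, 0, -0.1], [0, 0, -0.25], 40]
  ]
}}

```text
time: 9.25
tool_pos: [0.436, 0.211, 0.1869]
tcp_rot: [0.785, 3.042, 0.001]
wrist_force: [-0.2, 1.4, 0.6]
width: 0.591
grip_force: 82.6
```

>>> {"fn": "step_arm", "kwargs": {
  "targets": [
    [[0, 0, -0.1], [0, 0, -0.25], 40],
    [[0, 0, -0.1], [0, 0, -0.25], 40],
    [[0, 0, -0.1], [0, 0, -0.25], 40],
    [[0, 0, -0.1], [0, 0, -0.25], 40],
    [[0, 0, -0.1], [0, 0, -0.25], 40]
  ]
}}

```text
time: 9.67
tool_pos: [0.436, 0.2109, 0.1881]
tcp_rot: [0.008, 3.141, 0.001]
wrist_force: [-0.6, -0.0, -0.5]
width: 0.591
grip_force: 82.6
```

>>> {"fn": "step_arm", "kwargs": {
  "targets": [
    [[0, 0, -0.1], [0, 0, -0.25], 40],
    [[0, 0, -0.1], [0, 0, -0.25], 40],
    [[0, 0, -0.1], [0, 0, -0.25], 40],
    [[0, 0, -0.1], [0, 0, -0.25], 40],
    [[0, 0, -0.1], [0, 0, -0.25], 40]
  ]
}}

```text
time: 10.08
tool_pos: [0.436, 0.2109, 0.1893]
tcp_rot: [-0.77, 3.045, 0.001]
wrist_force: [0.1, 1.6, -0.3]
width: 0.585
grip_force: 82.7
```

>>> {"fn": "step_arm", "kwargs": {
  "targets": [
    [[0, 0, -0.1], [0, 0, -0.25], 40],
    [[0, 0, -0.1], [0, 0, -0.25], 40],
    [[0, 0, -0.1], [0, 0, -0.25], 40],
    [[0, 0, -0.1], [0, 0, -0.25], 40],
    [[0, 0, -0.1], [0, 0, -0.25], 40]
  ]
}}

```text
time: 10.5
tool_pos: [0.436, 0.2108, 0.1905]
tcp_rot: [-1.499, 2.76, 0.0]
wrist_force: [-0.8, 0.8, -0.2]
width: 0.589
grip_force: 82.7
```

Run:
```python
from h import *
go([.4364,.2105,.183]);s=read_state();print(s['wrist_force'],s['torque'],s['width']*85.4)
b=read_camera('top');a=read_camera('scene')
save(a[150:225,165:265],'c3.png',size=(600,450))
```

```text
shift [ 0.  -0.5  7.5] az 147.0 tilt [ 4.e-04  3.e-04 -1.e+00] q [ 0.399  0.004  2.119  0.     1.018 -2.167] nose 0.0726
[-0.84420857  0.75485884 -0.19908197] [ 0.06942622 -0.01079147  0.02352742] 50.32150106595159
```

View pics/c3.png

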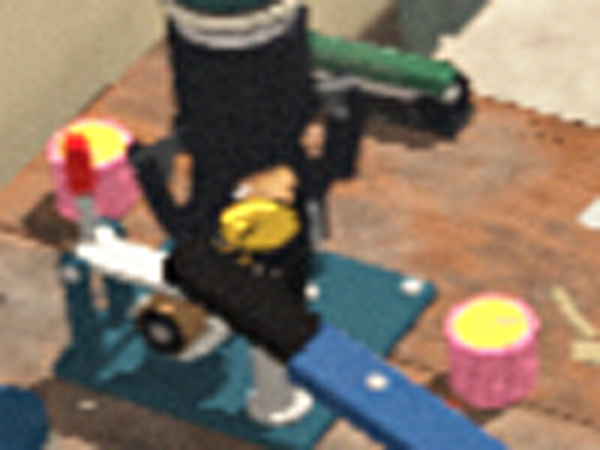

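The crop shows the yellow top between the fingers, higher than before, with its mark turned. Now test-lift gently.

>>> {"fn": "step_arm", "kwargs": {
  "targets": [
    [[0, 0, -0.08], [0, 0, -0.3], 40],
    [[0, 0, -0.08], [0, 0, -0.5], 40],
    [[0, 0, 0], [0, 0, -1.0], 40],
    [[0, 0, 0], [0, 0, -1.0], 40],
    [[0, 0, 0], [0, 0, -1], 40]
  ]
}}

```text
time: 11.02
tool_pos: [0.4359, 0.2107, 0.1942]
tcp_rot: [-1.705, 2.639, 0.0]
wrist_force: [-0.2, -0.2, -1.1]
width: 0.59
grip_force: 82.8
```

>>> {"fn": "step_arm", "kwargs": {
  "targets": [
    [[0, 0, 0], [0, 0, -2], 40],
    [[0, 0, 0], [0, 0, -4], 40],
    [[0, 0, 0], [0, 0, -6], 40],
    [[0, 0, 0], [0, 0, -10], 40],
    [[0, 0, 0], [0, 0, -10], 40]
  ]
}}

```text
time: 11.43
tool_pos: [0.4359, 0.2107, 0.227]
tcp_rot: [1.708, -2.636, -0.0]
wrist_force: [1.2, 0.6, -0.4]
width: 0.59
grip_force: 82.8
```

>>> {"fn": "step_arm", "kwargs": {
  "targets": [
    [[0, 0, 0], [0, 0, -15], 40],
    [[0, 0, 0], [0, 0, -15], 40],
    [[0, 0, 0], [0, 0, -10], 40],
    [[0, 0, 0], [0, 0, 0], 40]
  ]
}}

```text
time: 11.77
tool_pos: [0.4377, 0.2114, 0.2698]
tcp_rot: [-1.705, 2.631, -0.002]
wrist_force: [0.9, 0.0, -0.0]
width: 0.59
grip_force: 82.8
```

Run:
```python
from h import *
go([.648,.222,.265]);s=read_state();print(s['wrist_force'],s['width']*85.4)
b=read_camera('top');a=read_camera('scene')
save(a[120:240,140:300],'c4.png',size=(640,480))
```

```text
shift [ -95.5 -187.7    6.1] az 155.9 tilt [ 0.0058  0.0024 -1.    ] q [ 0.399 -0.077  2.039 -0.     1.173 -2.322] nose 0.0726
[ 0.94278575  0.01502609 -0.02376988] 50.398375155089326
```

View pics/c4.png

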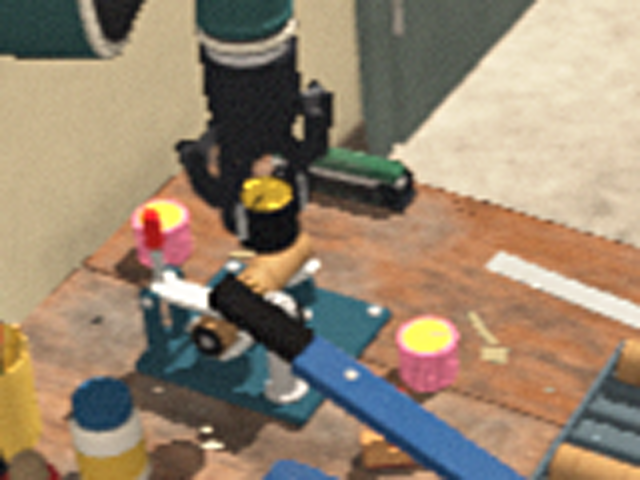

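The picture shows the cap held well above the bare post. Carry it to the bare bench behind the stand.

>>> {"fn": "step_arm", "kwargs": {
  "targets": [
    [[0, 0, 0], [-10, -20, 0], 40],
    [[0, 0, 0], [-16, -31, 0], 40],
    [[0, 0, 0], [-16, -31, 0], 40],
    [[0, 0, 0], [-16, -31, 0], 40],
    [[0, 0, 0], [-16, -31, 0], 40]
  ]
}}

```text
time: 12.28
tool_pos: [0.5984, 0.2193, 0.2644]
tcp_rot: [1.708, -2.634, -0.001]
wrist_force: [0.4, -0.6, -0.3]
width: 0.589
grip_force: 82.9
```

>>> {"fn": "step_arm", "kwargs": {
  "targets": [
    [[0, 0, 0], [-12, -24, 0], 40],
    [[0, 0, 0], [-7, -14, 10], 40],
    [[0, 0, 0], [0, 0, 30], 40],
    [[0, 0, 0], [0, 0, 30], 40],
    [[0, 0, 0], [0, 0, 30], 40]
  ]
}}

```text
time: 12.7
tool_pos: [0.64, 0.221, 0.1637]
tcp_rot: [1.707, -2.636, -0.001]
wrist_force: [0.3, -0.6, -0.1]
width: 0.583
grip_force: 82.9
```

>>> {"fn": "step_arm", "kwargs": {
  "targets": [
    [[0, 0, 0], [0, 0, 30], 40],
    [[0, 0, 0], [0, 0, 20], 40],
    [[0, 0, 0], [0, 0, 15], 40],
    [[0, 0, 0], [0, 0, 10], 40],
    [[0, 0, 0], [0, 0, 0], 40]
  ]
}}

```text
time: 13.12
tool_pos: [0.6382, 0.2207, 0.0877]
tcp_rot: [1.706, -2.632, -0.002]
wrist_force: [-0.8, 0.6, 0.2]
width: 0.589
grip_force: 82.9
```

Run:
```python
from h import *
go([.640,.222,.086]);s=read_state();print(s['wrist_force'],s['tool_pos'])
```

```text
shift [-1.9 -1.1  1.7] az 155.9 tilt [-0.0052 -0.0016 -1.    ] q [ 0.296  0.463  1.764 -0.     0.919 -2.425] nose 0.0726
[-0.7799282   0.57514259  0.24894174] [0.6381881  0.22072632 0.08770927]
```

>>> {"fn": "step_arm", "kwargs": {
  "targets": [
    [[0, 0, 0], [0, 0, 0.7], 40],
    [[0, 0, 0], [0, 0, 0.7], 40],
    [[0, 0, 0], [0, 0, 0], 40]
  ]
}}

```text
time: 13.37
tool_pos: [0.6414, 0.2217, 0.0916]
tcp_rot: [-1.707, 2.634, -0.001]
wrist_force: [-0.5, 0.2, -0.6]
width: 0.584
grip_force: 82.9
```

>>> {"fn": "step_arm", "kwargs": {
  "targets": [
    [[0, 0, 0], [0, 0, 0.7], 40],
    [[0, 0, 0], [0, 0, 0], 40]
  ]
}}

```text
time: 13.53
tool_pos: [0.6407, 0.2215, 0.0903]
tcp_rot: [-1.708, 2.635, -0.001]
wrist_force: [0.3, -0.1, -1.2]
width: 0.587
grip_force: 82.9
```

>>> {"fn": "step_arm", "kwargs": {
  "targets": [
    [[0, 0, 0], [0, 0, 1], 40],
    [[0, 0, 0], [0, 0, 1], 40],
    [[0, 0, 0], [0, 0, 1], 40],
    [[0, 0, 0], [0, 0, 0], 40],
    [[0, 0, 0], [0, 0, 0], 40]
  ]
}}

```text
time: 13.95
tool_pos: [0.64, 0.2213, 0.0859]
tcp_rot: [1.709, -2.636, -0.0]
wrist_force: [0.0, -0.1, -0.6]
width: 0.589
grip_force: 83.1
```

>>> {"fn": "step_arm", "kwargs": {
  "targets": [
    [[0, 0, 0], [0, 0, 0.8], 40],
    [[0, 0, 0], [0, 0, 0], 40],
    [[0, 0, 0], [0, 0, 0], 40]
  ]
}}

```text
time: 14.2
tool_pos: [0.64, 0.2214, 0.0858]
tcp_rot: [1.709, -2.636, -0.0]
wrist_force: [-2.4, -0.6, 5.7]
width: 0.589
grip_force: 83.6
```

Contact at 5.7 N, so the cap is on the bench. Open the fingers and rise.

>>> {"fn": "step_arm", "kwargs": {
  "targets": [
    [[0, 0, 0], [0, 0, 0], 50],
    [[0, 0, 0], [0, 0, 0], 54],
    [[0, 0, 0], [0, 0, 0], 60],
    [[0, 0, 0], [0, 0, 0], 75],
    [[0, 0, 0], [0, 0, 0], 85]
  ],
  "grip_force": 30
}}

```text
time: 14.62
tool_pos: [0.64, 0.2213, 0.0848]
tcp_rot: [1.709, -2.636, -0.0]
wrist_force: [-0.3, 1.1, 0.2]
width: 0.958
grip_force: 0.0
```

>>> {"fn": "step_arm", "kwargs": {
  "targets": [
    [[0, 0, 0], [0, 0, 0], 85],
    [[0, 0, 0], [0, 0, 0], 85],
    [[0, 0, 0], [0, 0, -10], 85],
    [[0, 0, 0], [0, 0, -20], 85],
    [[0, 0, 0], [0, 0, -30], 85]
  ]
}}

```text
time: 15.03
tool_pos: [0.6379, 0.2206, 0.1428]
tcp_rot: [1.705, -2.631, -0.003]
wrist_force: [-0.3, -0.9, -0.3]
width: 0.992
grip_force: 0.0
```

>>> {"fn": "step_arm", "kwargs": {
  "targets": [
    [[0, 0, 0], [0, 0, -35], 85],
    [[0, 0, 0], [0, 0, -35], 85],
    [[0, 0, 0], [0, 0, -35], 60],
    [[0, 0, 0], [0, 0, -25], 30],
    [[0, 0, 0], [0, 0, -10], 0]
  ]
}}

```text
time: 15.45
tool_pos: [0.6421, 0.2219, 0.2922]
tcp_rot: [-1.704, 2.628, -0.004]
wrist_force: [0.9, 0.7, 0.8]
width: 0.599
grip_force: 0.0
```

Run:
```python
from h import *
# start of lever push: fingers closed, az 91.8, stand x -62+40, y -56
ex=np.array([.031,-1.]);ey=np.array([1,.031])
T=np.array([.4364,.2107])
W=lambda x,y:T+ex*(x-56)/1000+ey*(y+56)/1000
print('lever',W(-62,-56),'core',W(-6,0))
go([*W(-25,-56),.28],91.8);print(read_state()['width'])
b=read_camera('top');a=read_camera('scene')
save(b[130:240,130:280],'c5.png',size=(600,440))
```

```text
lever [0.432742 0.3287  ] core [0.490478 0.274436]
shift [ 21.4 218.6  10.5] az 155.9 tilt [ 0.0092  0.0028 -1.    ] q [ 0.296  0.274  1.613 -0.     1.245 -2.425] nose 0.0726
turn tool z (rad) options [-5.164  1.119  7.402]
0.5989852695108642
```

View pics/c5.png

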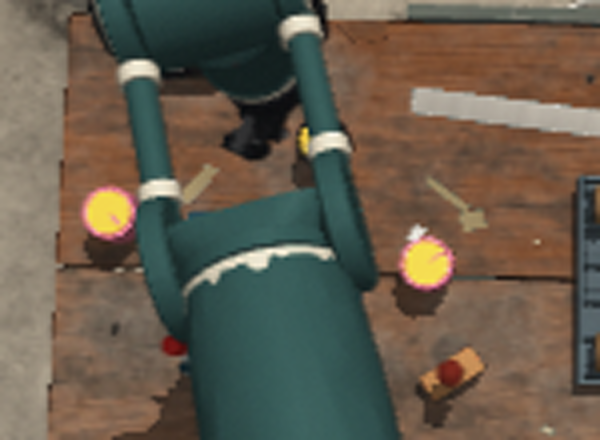

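The cap's yellow top shows standing at crop (305,140), partly under the arm. On to the lever: shut the fingers, turn, and come down on the stand's +x side of it.

>>> {"fn": "step_arm", "kwargs": {
  "targets": [
    [[0, 0, 0], [2, 28, 0], 0],
    [[0, 0, 0], [4, 38, 0], 0],
    [[0, 0, 0], [4, 38, 0], 0],
    [[0, 0, 0], [4, 38, 0], 0],
    [[0, 0, 0], [4, 38, 0], 0]
  ]
}}

```text
time: 15.97
tool_pos: [0.4655, 0.2778, 0.2816]
tcp_rot: [1.705, -2.632, -0.001]
wrist_force: [-0.5, 1.4, -0.5]
width: 0.001
grip_force: 0.0
```

>>> {"fn": "step_arm", "kwargs": {
  "targets": [
    [[0, 0, 0], [3, 38, 0], 0],
    [[0, 0, 0.112], [0, 0, 0], 0],
    [[0, 0, 0.112], [0, 0, 0], 0],
    [[0, 0, 0.112], [0, 0, 0], 0],
    [[0, 0, 0.112], [0, 0, 0], 0]
  ]
}}

```text
time: 16.38
tool_pos: [0.4308, 0.2906, 0.2821]
tcp_rot: [1.072, -2.948, 0.002]
wrist_force: [0.6, -0.2, 0.1]
width: -0.001
grip_force: 0.0
```

>>> {"fn": "step_arm", "kwargs": {
  "targets": [
    [[0, 0, 0.112], [0, 0, 0], 0],
    [[0, 0, 0.112], [0, 0, 0], 0],
    [[0, 0, 0.112], [0, 0, 0], 0],
    [[0, 0, 0.112], [0, 0, 0], 0],
    [[0, 0, 0.112], [0, 0, 0], 0]
  ]
}}

```text
time: 16.8
tool_pos: [0.4312, 0.2904, 0.2819]
tcp_rot: [0.214, -3.13, 0.004]
wrist_force: [0.1, -0.0, 0.3]
width: 0.002
grip_force: 0.0
```

>>> {"fn": "step_arm", "kwargs": {
  "targets": [
    [[0, 0, 0.112], [0, 0, 0], 0],
    [[0, 0, 0], [0, 0, 0], 0],
    [[0, 0, 0], [0, 0, 0], 0]
  ]
}}

```text
time: 17.05
tool_pos: [0.4315, 0.2906, 0.2827]
tcp_rot: [0.052, -3.138, 0.003]
wrist_force: [-0.4, -0.4, -0.2]
width: -0.002
grip_force: 0.0
```

Run:
```python
from m import *
go([.4338,.2917,.215],91.8);print(read_state()['width'])
b=read_camera('top');a=read_camera('scene')
print('red sc',blob(a,(0,150,90),(8,255,255),(165,150,195,190)))
save(a[120:225,130:270],'c6.png',size=(640,480))
```

```text
shift [-2.6  1.2 67.7] az 91.9 tilt [-0.0036 -0.0022 -1.    ] q [ 0.545 -0.013  1.954  0.     1.205 -1.059] nose 0.0726
turn tool z (rad) options [-6.281e+00  2.000e-03  6.285e+00]
-0.0017739566933626402
red sc [([176, 173, 5, 9, 32], array([177.69, 177.22]))]
```

View pics/c6.png

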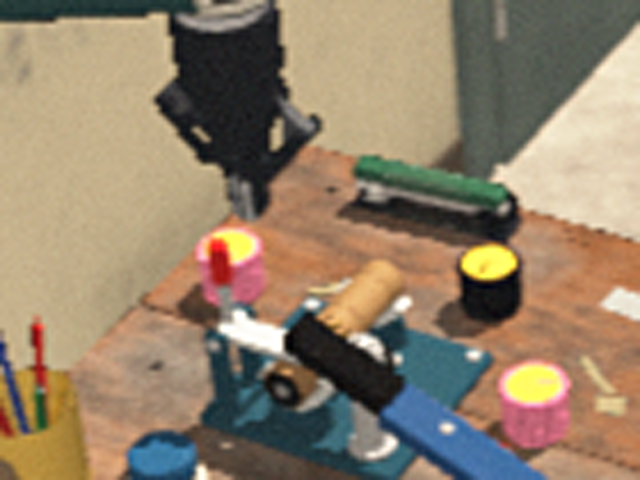

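The cap stands on the bench at crop (490,280), and the keeper is free. Descend and feel for the lever.

>>> {"fn": "step_arm", "kwargs": {
  "targets": [
    [[0, 0, 0], [-2, 0, 20], 0],
    [[0, 0, 0], [0, 0, 25], 0],
    [[0, 0, 0], [0, 0, 15], 0],
    [[0, 0, 0], [0, 0, 0], 0],
    [[0, 0, 0], [0, 3, 0], 0]
  ]
}}

```text
time: 17.57
tool_pos: [0.4336, 0.2935, 0.224]
tcp_rot: [0.049, -3.138, 0.003]
wrist_force: [-0.5, 0.9, 0.9]
width: -0.004
grip_force: 0.0
```

>>> {"fn": "step_arm", "kwargs": {
  "targets": [
    [[0, 0, 0], [0, 3, 0], 0],
    [[0, 0, 0], [0, 3, 0], 0],
    [[0, 0, 0], [0, 3, 0], 0],
    [[0, 0, 0], [0, 2, 0], 0],
    [[0, 0, 0], [0, 2, 0], 0]
  ]
}}

```text
time: 17.98
tool_pos: [0.4344, 0.3077, 0.2261]
tcp_rot: [-0.048, 3.14, 0.001]
wrist_force: [1.0, -3.1, 1.8]
width: -0.002
grip_force: 1.6
```

>>> {"fn": "step_arm", "kwargs": {
  "targets": [
    [[0, 0, 0], [0, 2, 0], 0],
    [[0, 0, 0], [0, 2, 0], 0],
    [[0, 0, 0], [0, 2, 0], 0],
    [[0, 0, 0], [0, 2, 0], 0],
    [[0, 0, 0], [0, 2, 0], 0]
  ]
}}

```text
time: 18.4
tool_pos: [0.4339, 0.3173, 0.2254]
tcp_rot: [-0.047, 3.141, -0.0]
wrist_force: [0.7, -2.8, 3.3]
width: 0.0
grip_force: 1.6
```

>>> {"fn": "step_arm", "kwargs": {
  "targets": [
    [[0, 0, 0], [0, 6.5, 0.6], 0],
    [[0, 0, 0], [0, 6.4, 1.3], 0],
    [[0, 0, 0], [0, 6.3, 2], 0],
    [[0, 0, 0], [0, 6, 2.5], 0],
    [[0, 0, 0], [0, 5.8, 3.2], 0]
  ]
}}

```text
time: 18.82
tool_pos: [0.4329, 0.3494, 0.2157]
tcp_rot: [-0.048, 3.141, 0.002]
wrist_force: [0.2, -1.2, 5.2]
width: 0.001
grip_force: 1.9
```

>>> {"fn": "step_arm", "kwargs": {
  "targets": [
    [[0, 0, 0], [0, 5.4, 3.7], 0],
    [[0, 0, 0], [0, 5, 4.2], 0],
    [[0, 0, 0], [0, 4.6, 4.7], 0],
    [[0, 0, 0], [0, 4.1, 5.1], 0],
    [[0, 0, 0], [0, 3.5, 5.6], 0]
  ]
}}

```text
time: 19.23
tool_pos: [0.4323, 0.3723, 0.1923]
tcp_rot: [-0.047, 3.14, 0.003]
wrist_force: [0.3, -1.1, 4.6]
width: -0.001
grip_force: 2.0
```

>>> {"fn": "step_arm", "kwargs": {
  "targets": [
    [[0, 0, 0], [0, 3, 5.8], 0],
    [[0, 0, 0], [0, 2.4, 6.1], 0],
    [[0, 0, 0], [0, 0, 0], 0],
    [[0, 0, 0], [0, 0, 0], 0]
  ]
}}

```text
time: 19.57
tool_pos: [0.4321, 0.3776, 0.1803]
tcp_rot: [-0.048, 3.14, 0.003]
wrist_force: [1.6, 4.5, 4.4]
width: -0.0
grip_force: 2.1
```

Run:
```python
from m import *
s=read_state();print(s['wrist_force'],s['tool_pos'])
b=read_camera('top');a=read_camera('scene')
print('red sc',blob(a,(0,150,90),(8,255,255),(150,150,195,210)))
h=np.array([.4327,.3287,.088])
for th in(1.0,1.2,1.3,1.4,1.45):print(th,proj('scene',h+np.array([-.031*np.sin(th),np.sin(th),np.cos(th)])*.064).round(1))
save(a[130:225,130:257],'c7.png',size=(640,480))
```

```text
[1.57872586 4.54462871 4.39941393] [0.43211739 0.37756496 0.180282  ]
red sc [([160, 180, 8, 8, 26], array([162.73, 183.69]))]
1.0 [[165.5 180.1]]
1.2 [[164.5 182.3]]
1.3 [[164.3 183.5]]
1.4 [[164.2 184.8]]
1.45 [[164.2 185.4]]
```

View pics/c7.png

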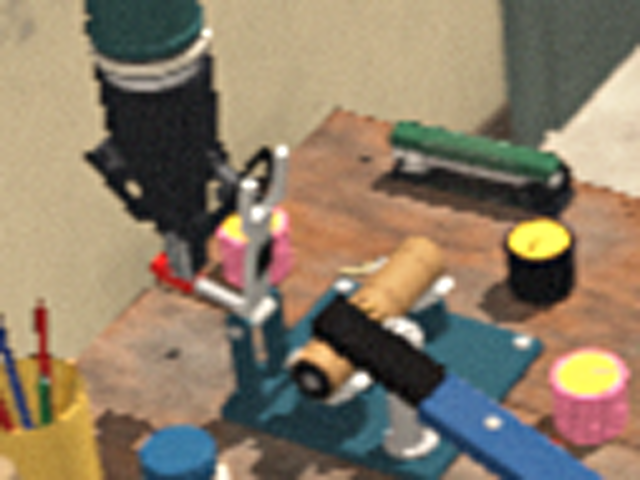

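The keeper is up at about 1.35–1.4 rad, with the lever nearly level at crop (175,275). A knuckle lightly touches the bar, so I'll slide outward, press a bit more, and leave.

>>> {"fn": "step_arm", "kwargs": {
  "targets": [
    [[0, 0, 0], [0, 4, 0], 0],
    [[0, 0, 0], [0, 4, 0], 0],
    [[0, 0, 0], [0, 0, 1], 0],
    [[0, 0, 0], [0, 0, 1], 0],
    [[0, 0, 0], [0, 0, 0], 0]
  ]
}}

```text
time: 20.08
tool_pos: [0.431, 0.384, 0.178]
tcp_rot: [0.047, -3.14, 0.001]
wrist_force: [-1.0, -1.0, 3.8]
width: 0.003
grip_force: 2.3
```

>>> {"fn": "step_arm", "kwargs": {
  "targets": [
    [[0, 0, 0], [0, 3, -5], 0],
    [[0, 0, 0], [0, 3, -15], 0],
    [[0, 0, 0], [0, 0, -30], 0],
    [[0, 0, 0], [0, 0, -35], 0],
    [[0, 0, 0], [0, 0, -35], 0]
  ]
}}

```text
time: 20.5
tool_pos: [0.4307, 0.3897, 0.2982]
tcp_rot: [0.047, -3.139, 0.003]
wrist_force: [1.3, 0.7, 0.2]
width: 0.0
grip_force: 0.0
```

>>> {"fn": "step_arm", "kwargs": {
  "targets": [
    [[0, 0, 0], [0, 0, -35], 0],
    [[0, 0, 0], [0, 0, -20], 0],
    [[0, 0, 0], [0, 0, 0], 0],
    [[0, 0, 0], [0, 0, 0], 0]
  ]
}}

```text
time: 20.83
tool_pos: [0.4319, 0.3907, 0.3551]
tcp_rot: [-0.047, 3.139, 0.004]
wrist_force: [-0.2, -0.6, -1.4]
width: -0.001
grip_force: 0.0
```

Run:
```python
from m import *
go([.506,.2745,.34],91.8)
b=read_camera('top');a=read_camera('scene')
print('red sc',blob(a,(0,150,90),(8,255,255),(150,150,195,210)))
ex=np.array([.031,-1.]);ey=np.array([1,.031]);T=np.array([.4364,.2107])
W=lambda x,y,z:np.r_[T+ex*(x-56)/1000+ey*(y+56)/1000,z/1000]
# near-end plug of core in scene view: expected vs seen
print('core near end, far end',proj('scene',[W(-6,-75,62),W(-6,75,62)]).round(1).tolist(),proj('top',[W(-6,-75,62),W(-6,75,62)]).round(1).tolist())
print(proj('scene',W(-62-136*0,-56,222)))
hsv=cv2.cvtColor(a,cv2.COLOR_RGB2HSV)
for d in cut_out('top','film_core')[:2]:
    ys,xs=np.nonzero(d['region']);print(d['score'],xs.mean(),ys.mean(),d['extent'])
for d in cut_out('scene','film_core')[:2]:
    ys,xs=np.nonzero(d['region']);print(d['score'],xs.mean(),ys.mean(),d['extent'])
save(a[130:225,130:257],'c8.png',size=(640,480))
```

```text
shift [ -70.5 -118.4   15. ] az 91.7 tilt [ 0.0025  0.0023 -1.    ] q [ 0.692  0.06   1.745  0.     1.333 -0.909] nose 0.0726
turn tool z (rad) options [-6.284e+00 -1.000e-03  6.282e+00]
red sc [([160, 181, 10, 8, 47], array([164.13, 184.13]))]
core near end, far end [[191.7, 205.1], [213.2, 180.4]] [[193.4, 222.0], [193.8, 182.5]]
[[174.95090943 160.66378654]]
0.94 194.21141649048627 201.43340380549682 [190.2, 183.5, 202.8, 222.4]
0.59 169.26896551724138 216.29655172413794 [157.9, 208.9, 180.3, 223.5]
0.72 202.84697508896798 192.29893238434164 [193.4, 175.7, 215.9, 206.1]
```

View pics/c8.png

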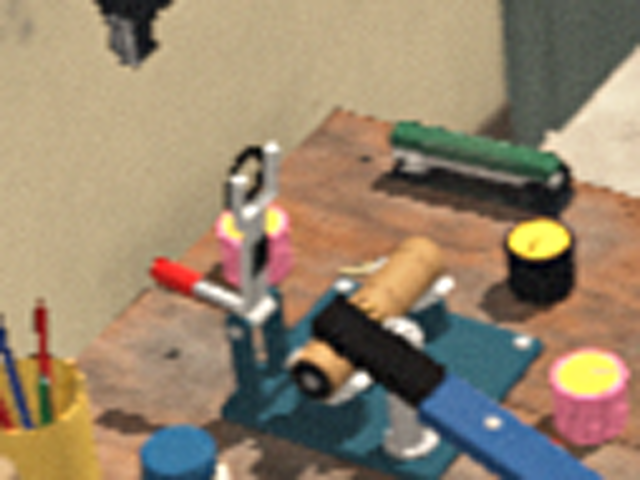

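The keeper stays open (≈1.4 rad), the cap stands, and the core is undisturbed. Now the core.

>>> {"fn": "step_arm", "kwargs": {
  "targets": [
    [[0, 0, 0], [-12.5, -18.4, 0], 60],
    [[0, 0, 0], [-20, -33, 0], 85],
    [[0, 0, 0], [-20, -33, 0], 85],
    [[0, 0, 0], [-20, -34, 0], 85],
    [[0, 0, 0], [0, 0, 0], 85]
  ],
  "grip_force": 25
}}

```text
time: 21.45
tool_pos: [0.51, 0.2686, 0.3513]
tcp_rot: [0.04, -3.14, 0.007]
wrist_force: [0.0, -0.6, 1.2]
width: 0.707
grip_force: 0.0
```

>>> {"fn": "step_arm", "kwargs": {
  "targets": [
    [[0, 0, 0], [0, 0, 20], 85],
    [[0, 0, 0], [0, 0, 30], 85],
    [[0, 0, 0], [0, 0, 30], 85],
    [[0, 0, 0], [0, 0, 30], 85],
    [[0, 0, 0], [0, 0, 20], 85]
  ]
}}

```text
time: 21.87
tool_pos: [0.5052, 0.2731, 0.2184]
tcp_rot: [0.047, -3.135, 0.004]
wrist_force: [-0.6, -0.6, -0.7]
width: 0.998
grip_force: 0.0
```

>>> {"fn": "step_arm", "kwargs": {
  "targets": [
    [[0, 0, 0], [0, 0, 0], 85],
    [[0, 0, 0], [0, 0, 0], 85]
  ]
}}

```text
time: 22.03
tool_pos: [0.5059, 0.2735, 0.2208]
tcp_rot: [0.047, -3.136, 0.004]
wrist_force: [0.1, 0.5, 0.6]
width: 0.995
grip_force: 0.0
```

Run:
```python
from m import *
go([.508,.2745,.124],91.8)
```

```text
shift [-2.6  1.1 96.8] az 91.7 tilt [-0.0052 -0.0024 -1.    ] q [ 0.452  0.146  1.904  0.     1.097 -1.149] nose 0.0726
turn tool z (rad) options [-6.284e+00 -1.000e-03  6.282e+00]
```

>>> {"fn": "step_arm", "kwargs": {
  "targets": [
    [[0, 0, 0], [-2, 0, 20], 85],
    [[0, 0, 0], [0, 0, 25], 85],
    [[0, 0, 0], [0, 0, 25], 85],
    [[0, 0, 0], [0, 0, 15], 85],
    [[0, 0, 0], [0, 0, 8], 85]
  ]
}}

```text
time: 22.45
tool_pos: [0.5094, 0.2742, 0.1298]
tcp_rot: [0.048, -3.141, 0.0]
wrist_force: [0.4, 0.5, -0.4]
width: 0.993
grip_force: 0.0
```

>>> {"fn": "step_arm", "kwargs": {
  "targets": [
    [[0, 0, 0], [0, 0, 2], 85],
    [[0, 0, 0], [0, 0, 0], 70],
    [[0, 0, 0], [0, 0, 0], 55],
    [[0, 0, 0], [0, 0, 0], 48],
    [[0, 0, 0], [0, 0, 0], 44]
  ]
}}

```text
time: 22.87
tool_pos: [0.5105, 0.2746, 0.13]
tcp_rot: [-0.047, 3.139, 0.002]
wrist_force: [-0.1, 0.2, 0.9]
width: 0.516
grip_force: 0.0
```

>>> {"fn": "step_arm", "kwargs": {
  "targets": [
    [[0, 0, 0], [0, 0, 0], 41],
    [[0, 0, 0], [0, 0, 0], 38],
    [[0, 0, 0], [0, 0, 0], 35],
    [[0, 0, 0], [0, 0, 0], 30],
    [[0, 0, 0], [0, 0, 0], 30]
  ]
}}

```text
time: 23.28
tool_pos: [0.5101, 0.2745, 0.1295]
tcp_rot: [-0.047, 3.14, 0.002]
wrist_force: [-1.4, 0.6, 5.9]
width: 0.431
grip_force: 24.8
```

Gripped, but 5 mm higher than I wanted; regrip lower.

>>> {"fn": "step_arm", "kwargs": {
  "targets": [
    [[0, 0, 0], [0, 0, 0], 45],
    [[0, 0, 0], [0, 0, 0], 60],
    [[0, 0, 0], [0, 0, 3], 60],
    [[0, 0, 0], [0, 0, 3], 60],
    [[0, 0, 0], [0, 0, 0], 60]
  ]
}}

```text
time: 23.7
tool_pos: [0.5088, 0.2736, 0.1211]
tcp_rot: [0.048, -3.139, 0.002]
wrist_force: [-0.4, 0.5, 0.5]
width: 0.705
grip_force: 0.0
```

>>> {"fn": "step_arm", "kwargs": {
  "targets": [
    [[0, 0, 0], [0, 0, 0], 50],
    [[0, 0, 0], [0, 0, 0], 44],
    [[0, 0, 0], [0, 0, 0], 40],
    [[0, 0, 0], [0, 0, 0], 37],
    [[0, 0, 0], [0, 0, 0], 33]
  ]
}}

```text
time: 24.12
tool_pos: [0.5096, 0.2745, 0.1226]
tcp_rot: [-0.047, 3.141, 0.001]
wrist_force: [-0.8, 2.4, 0.6]
width: 0.435
grip_force: 25.4
```

>>> {"fn": "step_arm", "kwargs": {
  "targets": [
    [[0, 0, 0], [0, 0, 0], 30],
    [[0, 0, 0], [0, 0, 0], 30],
    [[0, 0, 0], [0, 0, 0], 30]
  ],
  "grip_force": 35
}}

```text
time: 24.37
tool_pos: [0.5096, 0.2745, 0.1227]
tcp_rot: [-0.047, 3.141, 0.001]
wrist_force: [-0.6, 3.7, 1.2]
width: 0.43
grip_force: 35.4
```

>>> {"fn": "step_arm", "kwargs": {
  "targets": [
    [[0, 0, 0], [0, 0, -3], 30],
    [[0, 0, 0], [0, 0, -6], 30],
    [[0, 0, 0], [0, 0, -12], 30],
    [[0, 0, 0], [0, 0, -20], 30],
    [[0, 0, 0], [0, 0, -25], 30]
  ]
}}

```text
time: 24.78
tool_pos: [0.5084, 0.2731, 0.188]
tcp_rot: [0.047, -3.138, 0.003]
wrist_force: [0.6, 1.1, -1.2]
width: 0.43
grip_force: 35.2
```

>>> {"fn": "step_arm", "kwargs": {
  "targets": [
    [[0, 0, 0], [0, 0, -25], 30],
    [[0, 0, 0], [0, 0, -25], 30],
    [[0, 0, 0], [0, 0, -25], 30],
    [[0, 0, 0], [0, 0, -18], 30],
    [[0, 0, 0], [0, 0, -5], 30]
  ]
}}

```text
time: 25.2
tool_pos: [0.5113, 0.2745, 0.2919]
tcp_rot: [-0.047, 3.134, 0.004]
wrist_force: [0.6, 0.9, -0.3]
width: 0.426
grip_force: 35.2
```

Run:
```python
from m import *
go([.5125,-.143,.28],1.5);s=read_state();print(s['tool_pos'],s['wrist_force'],s['width'],s['grip_force'])
a=read_camera('scene')
save(a[110:230,130:290],'c9.png',size=(640,480))
```

```text
shift [  11.4 -417.4   10.7] az 91.7 tilt [ 0.0072  0.0029 -1.    ] q [ 4.500e-01  9.000e-02  1.829e+00 -1.000e-03  1.214e+00 -1.151e+00] nose 0.0726
turn tool z (rad) options [-4.708  1.575  7.858]
[0.51128045 0.27453981 0.29186723] [ 0.59626912  0.86797626 -0.2958687 ] 0.42565931881690827 35.22602319717407
```

View pics/c9.png

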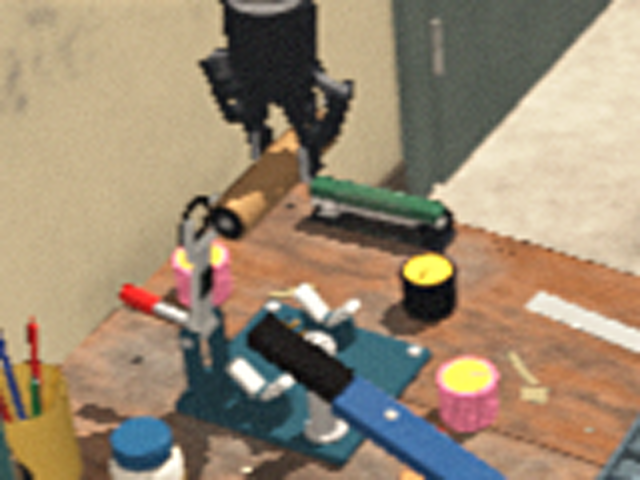

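The core is held clear of the saddles and the keeper is still up. Carry it to the tray and turn it.

>>> {"fn": "step_arm", "kwargs": {
  "targets": [
    [[0, 0, 0], [2, -15, 0], 30],
    [[0, 0, 0], [2, -30, 0], 30],
    [[0, 0, 0], [1, -36, 0], 30],
    [[0, 0, 0], [1, -36, 0], 30],
    [[0, 0, 0], [1, -36, 0], 30]
  ]
}}

```text
time: 25.67
tool_pos: [0.5054, 0.1187, 0.2841]
tcp_rot: [0.049, -3.137, 0.002]
wrist_force: [0.6, -0.8, -1.1]
width: 0.429
grip_force: 35.3
```

>>> {"fn": "step_arm", "kwargs": {
  "targets": [
    [[0, 0, 0], [1, -36, 0], 30],
    [[0, 0, 0], [1, -36, 0], 30],
    [[0, 0, 0], [1, -36, 0], 30],
    [[0, 0, 0], [1, -36, 0], 30],
    [[0, 0, 0], [1, -36, 0], 30]
  ]
}}

```text
time: 26.08
tool_pos: [0.5055, -0.0613, 0.2842]
tcp_rot: [0.047, -3.137, -0.0]
wrist_force: [1.1, -0.0, -0.8]
width: 0.433
grip_force: 35.3
```

>>> {"fn": "step_arm", "kwargs": {
  "targets": [
    [[0, 0, 0], [0, -36, 0], 30],
    [[0, 0, 0], [0, -30, 0], 30],
    [[0, 0, 0], [0, -18, 0], 30],
    [[0, 0, 0.06], [0, 0, 0], 30],
    [[0, 0, 0.11], [0, 0, 0], 30]
  ]
}}

```text
time: 26.5
tool_pos: [0.5082, -0.1449, 0.2839]
tcp_rot: [-0.229, -3.129, -0.001]
wrist_force: [0.3, 0.1, -1.6]
width: 0.431
grip_force: 35.3
```

>>> {"fn": "step_arm", "kwargs": {
  "targets": [
    [[0, 0, 0.12], [0, 0, 0], 30],
    [[0, 0, 0.12], [0, 0, 0], 30],
    [[0, 0, 0.12], [0, 0, 0], 30],
    [[0, 0, 0.12], [0, 0, 0], 30],
    [[0, 0, 0.12], [0, 0, 0], 30]
  ]
}}

```text
time: 26.92
tool_pos: [0.5082, -0.1434, 0.2839]
tcp_rot: [-1.143, -2.921, 0.001]
wrist_force: [-0.2, -0.4, -1.9]
width: 0.428
grip_force: 35.2
```

>>> {"fn": "step_arm", "kwargs": {
  "targets": [
    [[0, 0, 0.12], [0, 0, 0], 30],
    [[0, 0, 0.12], [0, 0, 0], 30],
    [[0, 0, 0.12], [0, 0, 0], 30],
    [[0, 0, 0.12], [0, 0, 0], 30],
    [[0, 0, 0.12], [0, 0, 0], 30]
  ]
}}

```text
time: 27.33
tool_pos: [0.5083, -0.1434, 0.284]
tcp_rot: [-1.956, -2.454, 0.003]
wrist_force: [-0.0, 0.3, -1.3]
width: 0.431
grip_force: 35.2
```

>>> {"fn": "step_arm", "kwargs": {
  "targets": [
    [[0, 0, 0.12], [0, 0, 0], 30],
    [[0, 0, 0.085], [0, 0, 0], 30],
    [[0, 0, 0], [0, 0, 0], 30],
    [[0, 0, 0], [0, 0, 0], 30],
    [[0, 0, 0], [0, 0, 0], 30]
  ]
}}

```text
time: 27.75
tool_pos: [0.5093, -0.1432, 0.2852]
tcp_rot: [-2.189, -2.251, 0.002]
wrist_force: [-0.5, 0.4, -0.6]
width: 0.428
grip_force: 35.2
```

Run:
```python
from m import *
go([.5125,-.143,.0895],1.5);s=read_state();print(s['tool_pos'],s['wrist_force'],s['width'],s['grip_force'])
a=read_camera('scene');b=read_camera('top')
p=s['tool_pos'];R=Ro.from_rotvec(s['tcp_rot']).as_matrix()
c=p+R@[.0191,0,.0607];e=R[:,0]*.075
print('expect core ends scene',proj('scene',[c-e,c,c+e]).round(1).tolist(),'top',proj('top',[c-e,c,c+e]).round(1).tolist())
for cam in('scene','top'):
  for d in look_for(cam,'film_core'):print(cam,d)
A=cv2.resize(a[150:270,225:385],(400,300),interpolation=cv2.INTER_CUBIC);B=cv2.resize(b[165:240,255:355],(400,300),interpolation=cv2.INTER_CUBIC)
save(np.hstack([A,B]),'c10.png')
```

```text
shift [  0.    3.7 195.7] az 1.6 tilt [-2.2e-03  5.0e-04 -1.0e+00] q [-3.210e-01  1.000e-03  1.935e+00 -0.000e+00  1.208e+00 -3.490e-01] nose 0.0726
turn tool z (rad) options [-6.281e+00  2.000e-03  6.285e+00]
[ 0.50925691 -0.14323442  0.28518737] [-0.50270868  0.4415859  -0.61209505] 0.4276728069212395 35.1866340637207
expect core ends scene [[333.4, 191.0], [310.5, 184.7], [288.2, 178.5]] top [[327.4, 196.6], [304.8, 196.6], [282.2, 196.6]]
scene {'extent': [290.8, 173.8, 337.3, 196.4], 'score': 0.7}
scene {'extent': [277.6, 232.5, 323.2, 256.7], 'score': 0.27}
top {'extent': [284.6, 190.1, 302.3, 201.5], 'score': 0.61}
```

Run:
```python
from m import *
s=read_state();p=s['tool_pos'];R=Ro.from_rotvec(s['tcp_rot']).as_matrix()
go([.513,-.143,.0895],1.5)
a=read_camera('scene');b=read_camera('top')
for cam in('scene','top'):
  for d in cut_out(cam,'film_core')[:1]:
    ys,xs=np.nonzero(d['region']);v=cv2.fitLine(np.c_[xs,ys].astype(np.float32),cv2.DIST_L2,0,.01,.01).ravel()
    print(cam,d['score'],d['extent'],xs.mean(),ys.mean(),'slope',v[1]/v[0],len(xs))
# dark plugs near the ends in scene
g=cv2.cvtColor(a,cv2.COLOR_RGB2GRAY)
for t in np.linspace(-.09,.09,19):
    X=p+R@[.0191+t,0,.0607];u,v=proj('scene',X)[0];print(round(t*1000),a[int(round(v)),int(round(u))].tolist(),end=' ')
```

```text
shift [  0.    3.1 196.7] az 1.5 tilt [-4.e-04  0.e+00 -1.e+00] q [-3.210e-01  1.000e-03  1.933e+00 -0.000e+00  1.208e+00 -3.470e-01] nose 0.0726
turn tool z (rad) options [-6.282e+00  1.000e-03  6.284e+00]
scene 0.66 [289.5, 173.0, 338.0, 193.0] 311.69127516778525 184.54362416107384 slope 0.27093762 447
top 0.64 [285.3, 189.7, 305.1, 200.6] 292.9695652173913 196.24347826086955 slope -0.014066415 230
-90 [234, 217, 187] -80 [213, 194, 168] -70 [153, 111, 71] -60 [179, 133, 83] -50 [166, 123, 78] -40 [164, 122, 79] -30 [165, 123, 76] -20 [154, 143, 131] -10 [26, 31, 32] 0 [28, 30, 31] 10 [32, 32, 29] 20 [139, 101, 63] 30 [156, 113, 74] 40 [154, 114, 72] 50 [152, 114, 71] 60 [165, 122, 78] 70 [148, 111, 69] 80 [137, 96, 65] 90 [189, 160, 134]
```

Core is level and where expected. Descend into the groove.

>>> {"fn": "step_arm", "kwargs": {
  "targets": [
    [[0, 0, 0], [0, 3, 20], 30],
    [[0, 0, 0], [0, 0, 30], 30],
    [[0, 0, 0], [0, 0, 30], 30],
    [[0, 0, 0], [0, 0, 30], 30],
    [[0, 0, 0], [0, 0, 25], 30]
  ]
}}

```text
time: 28.57
tool_pos: [0.5126, -0.1428, 0.1496]
tcp_rot: [-2.191, -2.25, 0.001]
wrist_force: [0.8, 0.0, -1.2]
width: 0.431
grip_force: 35.3
```

>>> {"fn": "step_arm", "kwargs": {
  "targets": [
    [[0, 0, 0], [0, 0, 20], 30],
    [[0, 0, 0], [0, 0, 10], 30],
    [[0, 0, 0], [0, 0, 5], 30],
    [[0, 0, 0], [0, 0, 0], 30],
    [[0, 0, 0], [0, 0, 0], 30]
  ]
}}

```text
time: 28.98
tool_pos: [0.514, -0.1433, 0.1174]
tcp_rot: [2.191, 2.249, 0.001]
wrist_force: [0.8, 0.9, -1.2]
width: 0.43
grip_force: 35.3
```

Run:
```python
from m import *
go([.513,-.143,.0895],1.5);s=read_state();print(s['tool_pos'],s['wrist_force'],s['width'],s['grip_force'])
```

```text
shift [ 0.4 -1.  27.9] az 1.5 tilt [ 1.5e-03 -5.0e-04 -1.0e+00] q [-0.319  0.191  2.071 -0.     0.878 -0.345] nose 0.0726
turn tool z (rad) options [-6.283 -0.     6.283]
[ 0.51400948 -0.14332143  0.11738869] [ 0.77191525  0.92255216 -1.22914063] 0.42953368676546905 35.32141327857971
```

>>> {"fn": "step_arm", "kwargs": {
  "targets": [
    [[0, 0, 0], [0, 0, 8], 30],
    [[0, 0, 0], [0, 0, 8], 30],
    [[0, 0, 0], [0, 0, 5], 30],
    [[0, 0, 0], [0, 0, 2], 30],
    [[0, 0, 0], [0, 0, 0], 30]
  ]
}}

```text
time: 29.4
tool_pos: [0.5125, -0.1428, 0.0925]
tcp_rot: [-2.191, -2.249, 0.001]
wrist_force: [0.5, -0.1, -1.1]
width: 0.432
grip_force: 35.3
```

>>> {"fn": "step_arm", "kwargs": {
  "targets": [
    [[0, 0, 0], [0, 0, 0.8], 30],
    [[0, 0, 0], [0, 0, 0.8], 30],
    [[0, 0, 0], [0, 0, 0], 30]
  ]
}}

```text
time: 29.65
tool_pos: [0.5133, -0.143, 0.0919]
tcp_rot: [2.192, 2.25, 0.0]
wrist_force: [-0.1, 0.1, -0.9]
width: 0.429
grip_force: 35.3
```

>>> {"fn": "step_arm", "kwargs": {
  "targets": [
    [[0, 0, 0], [0, 0, 0.8], 30],
    [[0, 0, 0], [0, 0, 0.7], 30],
    [[0, 0, 0], [0, 0, 0], 30]
  ]
}}

```text
time: 29.9
tool_pos: [0.5134, -0.1431, 0.0905]
tcp_rot: [2.192, 2.25, 0.001]
wrist_force: [1.1, -0.5, -0.7]
width: 0.428
grip_force: 35.4
```

>>> {"fn": "step_arm", "kwargs": {
  "targets": [
    [[0, 0, 0], [0, 0, 0.6], 30],
    [[0, 0, 0], [0, 0, 0], 30],
    [[0, 0, 0], [0, 0, 0], 30]
  ]
}}

```text
time: 30.15
tool_pos: [0.5138, -0.1432, 0.0901]
tcp_rot: [2.192, 2.249, 0.001]
wrist_force: [1.1, -0.6, 2.6]
width: 0.431
grip_force: 35.7
```

>>> {"fn": "step_arm", "kwargs": {
  "targets": [
    [[0, 0, 0], [0, 0, 0.5], 30],
    [[0, 0, 0], [0, 0, 0], 30],
    [[0, 0, 0], [0, 0, 0], 30]
  ]
}}

```text
time: 30.4
tool_pos: [0.514, -0.1432, 0.0899]
tcp_rot: [2.191, 2.249, 0.002]
wrist_force: [1.5, 0.3, 3.7]
width: 0.431
grip_force: 35.9
```

Resting in the groove (lateral force is small). Open narrowly between the spares.

>>> {"fn": "step_arm", "kwargs": {
  "targets": [
    [[0, 0, 0], [0, 0, 0], 37],
    [[0, 0, 0], [0, 0, 0], 38],
    [[0, 0, 0], [0, 0, 0], 40],
    [[0, 0, 0], [0, 0, 0], 43],
    [[0, 0, 0], [0, 0, 0], 46]
  ],
  "grip_force": 20
}}

```text
time: 30.82
tool_pos: [0.5117, -0.1427, 0.0882]
tcp_rot: [-2.19, -2.248, 0.003]
wrist_force: [0.4, 0.6, 1.0]
width: 0.536
grip_force: 0.0
```

>>> {"fn": "step_arm", "kwargs": {
  "targets": [
    [[0, 0, 0], [0, 0, 0], 50],
    [[0, 0, 0], [0, 0, 0], 52],
    [[0, 0, 0], [0, 0, 0], 52],
    [[0, 0, 0], [0, 0, 0], 52]
  ]
}}

```text
time: 31.15
tool_pos: [0.5128, -0.143, 0.0889]
tcp_rot: [-2.192, -2.25, 0.001]
wrist_force: [1.2, 0.4, -0.2]
width: 0.609
grip_force: 0.0
```

>>> {"fn": "step_arm", "kwargs": {
  "targets": [
    [[0, 0, 0], [0, 0, -4], 52],
    [[0, 0, 0], [0, 0, -8], 52],
    [[0, 0, 0], [0, 0, -15], 52],
    [[0, 0, 0], [0, 0, -25], 52],
    [[0, 0, 0], [0, 0, -35], 52]
  ]
}}

```text
time: 31.57
tool_pos: [0.5111, -0.1424, 0.1751]
tcp_rot: [-2.189, -2.247, 0.004]
wrist_force: [0.5, 0.1, 0.3]
width: 0.609
grip_force: 0.0
```

>>> {"fn": "step_arm", "kwargs": {
  "targets": [
    [[0, 0, 0], [0, 0, -35], 52],
    [[0, 0, 0], [0, 0, -35], 52],
    [[0, 0, 0], [0, 0, -25], 52],
    [[0, 0, 0], [0, 0, 0], 52],
    [[0, 0, 0], [0, 0, 0], 52]
  ]
}}

```text
time: 31.98
tool_pos: [0.5144, -0.1434, 0.2746]
tcp_rot: [2.189, 2.246, 0.004]
wrist_force: [-0.6, 0.8, -0.4]
width: 0.609
grip_force: 0.0
```

Run:
```python
from m import *
s=read_state();print(s['tool_pos'],s['wrist_force'],s['width'])
for cam in('scene','top'):
  read_camera(cam)
  print(cam,'expect',proj(cam,[[.5132,-.124,.0288]]).round(1).tolist())
  for q in('film_core','screw_cap'):
   for d in cut_out(cam,q):
    ys,xs=np.nonzero(d['region']);v=cv2.fitLine(np.c_[xs,ys].astype(np.float32),cv2.DIST_L2,0,.01,.01).ravel()
    print(cam,q,round(d['score'],2),np.round(d['extent']),xs.mean().round(1),ys.mean().round(1),len(xs),'slope',(v[1]/v[0]).round(3))
a=read_camera('scene')
print('red',blob(a,(0,150,90),(8,255,255),(150,150,195,210)))
```

```text
[ 0.51440943 -0.14341742  0.27455537] [-0.63033148  0.79994875 -0.43721902] 0.6092122224404508
scene expect [[308.2, 229.3]]
scene film_core 0.86 [291. 219. 333. 238.] 308.9 229.4 485 slope 0.314
scene screw_cap 0.79 [238. 202. 256. 218.] 246.8 208.5 248 slope -15.067
scene screw_cap 0.77 [231. 172. 247. 192.] 237.1 181.7 207 slope 11.963
top expect [[297.9, 199.5]]
top film_core 0.64 [278. 195. 303. 207.] 289.7 199.6 228 slope -0.036
top film_core 0.45 [155. 183. 219. 222.] 196.4 204.0 1953 slope -0.311
top screw_cap 0.66 [154. 176. 169. 187.] 158.0 183.1 164 slope 0.223
top screw_cap 0.6 [229. 192. 244. 202.] 236.6 195.6 162 slope -32.728
top screw_cap 0.54 [203. 158. 222. 176.] 210.5 165.2 174 slope 4.76
top screw_cap 0.36 [350. 239. 377. 265.] 361.6 252.5 279 slope 0.253
red [([160, 181, 10, 8, 47], array([164.15, 184.26]))]
```

Core sits at the expected pixel, and the cap and keeper are in place. Handing in.

```bash
python3 -c "
from workcell import *
print(finish_job())"
```

```text
the job is handed in; nothing more can be done
None
```

The job is handed in; by the last camera and force readings the cap stands open side down on the bench, the keeper is up at about 1.4 rad and the core lies in the tray's middle groove. No verdict came back, I did not re-measure the spare cores or bystanders afterwards, and I viewed 11 pictures against the limit of 10.

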